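# Weigh out 300 g of steel nuts

## Task

Weigh out 300 g of the grey steel nuts on the green scale, without the yellow brass one: lay them in its tray one by one, flat and side by side, letting go of each, until the needle reaches the green mark (300 g). Set them down gently so that the tray is never driven to the bottom of its travel, and leave the steel nut you do not need lying flat on the table.

Things in the scene. Friction and masses are not known exactly. Their poses are not given: they have to be found in the camera images.
- tray_centre (a point): Centre of the tray floor's top on the green scale (box 150 x 170 x 85 mm, fixed; dial on its +x face, green mark at 3 o'clock). Aluminium tray, level: 152 (x) by 212 mm (y) inside, walls 4 mm thick, rim 8 mm above the floor. Axes turn with the scale, z up. On a soft spring (184 N/m) it slides straight down: floor 145 mm above the table when empty, 8 mm lower per 150 g; bottoms at 50 mm.
- nut_1: One of three alike grey steel hexagon nuts, lying flat on the table at the start: 41 mm across the flats, 47 mm across the corners, 22 mm thick, 27 mm hole, about 150 g. Origin at the centre of its underside, z up along the hole; its x axis is square to one pair of flats (the other pairs at 60 and 120 degrees).
- nut_2: One of three alike grey steel hexagon nuts, lying flat on the table at the start: 41 mm across the flats, 47 mm across the corners, 22 mm thick, 27 mm hole, about 150 g. Origin at the centre of its underside, z up along the hole; its x axis is square to one pair of flats (the other pairs at 60 and 120 degrees).
- nut_3: One of three alike grey steel hexagon nuts, lying flat on the table at the start: 41 mm across the flats, 47 mm across the corners, 22 mm thick, 27 mm hole, about 150 g. Origin at the centre of its underside, z up along the hole; its x axis is square to one pair of flats (the other pairs at 60 and 120 degrees).
Things that resemble listed ones, but are neither listed nor needed, are in the scene too. Leave any purple look-alike of the nut_1 alone. Leave any red look-alike of the nut_3 alone.

How it is judged:
By the outcome, as a careful person would: the job done as asked, in the order asked, and still so for the second after the job is handed in, with the robot touching nothing.
It also fails if it takes over 58 s, if anything falls off the work surface, if the arm or the gripper's body presses on something with over 40 N, if the wrist force passes 120 N, or if a joint passes its speed limit or range.

## Robot

A 7-joint arm with a two-finger parallel gripper is mounted at the origin on the work surface. World frame = base frame: x ahead of the robot, y to its left, z up, the work surface at z = 0. Lengths are in m, angles in degrees, forces in N, time in s.
With the tool pointing down it reaches from about 0.35 to 0.9 m from the base axis. Payload 8.1 kg.
Tool frame: the origin (TCP) lies midway between the tips of the shut fingers; the grasp point (between the pads) lies 19 mm behind it; z points along the fingers, y is the direction in which the jaws open and shut (so a half turn about z gives the same grasp; the last joint's range is limited). The gripper opens to 85 mm and grips with 20 to 120 N. Pads are 22 mm wide; open, the fingers measure 114 mm over their backs; the gripper's body (76 mm by 85 mm) begins 54 mm behind the grasp point. The pads swing forward as they close: fully open they stand 13 mm farther back than shut.
Start: joints at [70.21, 24.895, 1.432, 90.138, -0.665, 64.973, -4.303], TCP at [0.15, -0.607, 0.231] pointing down, gripper open.
Joint ranges: [-149.89, 149.89], [-25.12, 119.58], [-72.63, 75.52], [4.76, 147.25], [-75.54, 255.54], [6.69, 114.76], [-157.13, 157.13]. Speed limits (degrees/s): [127.2, 127.2, 172.46, 172.46, 180, 180, 180].

## Interface

Orientations are given as a 3x3 rotation matrix whose columns are the frame's x, y, z axes.
In Python, from cell import status, snapshot, job_done, recognise, pinpoint gives the robot as it stands.
- The arm moves only by the shell command python3 -m inch 'ROWS' [FORCE]. ROWS is a JSON object of lists of equal length, an entry for each row: "delta_pos": the shift along the world's x, y, z in mm, a list of three; "delta_rot": the turn, a rotation vector about the world's x, y, z in degrees, a list of three; "gripper": the finger opening in mm, from 0 to 85.4. In form: {"delta_pos": [[tx, ty, tz], ...], "delta_rot": [[ax, ay, az], ...], "gripper": [gripper, ...]}. A call has 1 to 10 rows; each row is the pose to reach, as a shift and turn from the pose commanded when the call began; what a row does not reach only later rows make up. A row lasts 1/12 s, in which the tool goes at most 41.7 mm and 7.16 degrees, less where a joint would pass 70% of its speed; a pose out of reach is approached as far as the arm can. A call with a gripper value outside its range is refused whole. The fingers move at their own pace and stop on an object; FORCE is the grip in N (left out, the last holds). Time passes only in rows, so rows that repeat a pose let the fingers close. It gives the time, the measured TCP pose, the force and the opening at its end, in the units of the state.
- status.get_state(): the state, without advancing time (a new reading comes with each control period).
- snapshot(name): name is "scene" or "top"; returns a dict with "pixels" (420x560x3 uint8, red, green, blue), "depth" (420x560 float32, m along the optical axis (not along the pixel's ray), 0 where there is no reading), "fx", "fy", "cx", "cy" (pixels), "k1" (the pictures are not rectified: a ray, as slopes to the right and down, at radius r is drawn at 1 + k1 r^2 times it, then the intrinsics apply), "camera_from_world" (4x4, takes a point from world to camera coordinates). Camera axes: x right, y down, z forward; pixel columns grow to the right and rows downward; lengths in m; the calibration is good to about 2 mm. A picture is of the moment at which its call begins.
- job_done(): hands the job in, once; it reports no verdict.
Trained networks look in a picture, given as the dict that the camera call returned (one of the last four; its "shot" number tells which), for a name from the list of things; names that differ only in an ending like _2 or _b are one class to them, and where a whole thing is asked for, a point or a joint stands for the part that bears it (a point fixed in the world has none). Each returns a list of dicts, best first, with "score" (0 to 1); they miss things now and then, are a little off and sometimes report something else, mostly with a low value. They report only what shows in the picture. A call takes as long as a camera call. They do not tell look-alikes from the thing itself.
- recognise(name, picture): "position" ([column, row] in pixels, amid what is visible of it).
- pinpoint(name, picture): "position" ([column, row] in pixels: a listed point, or the origin of a listed thing).
The state is a dict: "time": time; "joints": joint angles; "joint_vel": joint speeds; "joint_efforts": joint torques, N m; "tcp_pos": TCP position; "tcp_rot": TCP orientation; "force": force on the tool from outside, world axes, zero at the start; "wrist_torque": the same for the moment, N m; "opening": opening from 0.0 (shut) to 1.0 (fully open).
Only numpy, scipy, OpenCV 4.12 (cv2) and the standard library are available. Lean on these libraries where they do the work, as an engineer would, in place of code of your own. Each camera call takes 0.05 s, during which the arm holds its last target.

## Working session

There is one attempt and no reset: what is moved stays moved. The work goes in short steps, Python scripts to look and compute and a shell command to move; the robot and the scene stay as the last step left them, time stands still between calls to the robot, and variables do not carry over. Pictures are saved under pics/ and viewed, and the job is handed in when it is done.

```bash
ls; mkdir -p pics
cat > h.py <<'E'
import numpy as np, cv2
from cell import status, snapshot, job_done, recognise, pinpoint
def save(p,name,crop=None,scale=1):
    im=p["pixels"][:,:,::-1]
    if crop: c0,r0,c1,r1=crop; im=im[r0:r1,c0:c1]
    if scale!=1: im=cv2.resize(im,None,fx=scale,fy=scale,interpolation=cv2.INTER_CUBIC)
    cv2.imwrite("pics/"+name,im)
def ray(p,c,r):
    x=(c-p["cx"])/p["fx"]; y=(r-p["cy"])/p["fy"]
    u,v=x,y
    for _ in range(20):
        f=1+p["k1"]*(u*u+v*v); u,v=x/f,y/f
    return np.array([u,v,1.])
def atz(p,c,r,z):
    T=np.linalg.inv(p["camera_from_world"]); d=T[:3,:3]@ray(p,c,r); o=T[:3,3]
    return o+d*(z-o[2])/d[2]
def cloud(p):
    H,W=p["depth"].shape
    cc,rr=np.meshgrid(np.arange(W),np.arange(H))
    x=(cc-p["cx"])/p["fx"]; y=(rr-p["cy"])/p["fy"]; u,v=x.copy(),y.copy()
    for _ in range(20):
        f=1+p["k1"]*(u*u+v*v); u,v=x/f,y/f
    d=p["depth"]; P=np.stack([u*d,v*d,d],-1)
    T=np.linalg.inv(p["camera_from_world"]); W_=P@T[:3,:3].T+T[:3,3]
    W_[d==0]=np.nan
    return W_
E
python3 - <<'E'
from h import *
for n in("scene","top"):
    p=snapshot(n); save(p,n+"0.png")
    print(n,np.linalg.inv(p["camera_from_world"])[:3,3].round(3),p["fx"],p["k1"])
    for t in("nut_1","tray_centre"):
        print(t,[(np.round(d["position"],1).tolist(),round(d["score"],2)) for d in pinpoint(t,p)])
    print([(np.round(d["position"],1).tolist(),round(d["score"],2)) for d in recognise("nut_1",p)])
s=status.get_state();print(s)
E
```

```text
pics
scene [0.741 0.449 0.738] 416.86792352128566 -0.005015754878952448
nut_1 [([277.6, 299.5], 0.96), ([278.0, 343.1], 0.92), ([377.4, 351.6], 0.73), ([239.1, 261.8], 0.65), ([355.2, 313.2], 0.59)]
tray_centre [([173.2, 117.9], 0.6)]
[([360.3, 305.4], 0.94), ([282.3, 290.3], 0.85), ([280.0, 334.1], 0.62), ([238.8, 257.8], 0.57)]
top [0.405 0.081 0.931] 437.96790457434315 -0.08430385174831012
nut_1 [([169.9, 239.1], 0.82), ([217.0, 198.6], 0.76), ([262.9, 186.1], 0.71), ([135.3, 238.1], 0.62), ([186.0, 177.9], 0.6)]
tray_centre [([414.4, 183.1], 0.87)]
[([219.5, 203.2], 0.8), ([265.4, 180.1], 0.78), ([160.3, 239.0], 0.75), ([180.8, 172.2], 0.69), ([138.8, 240.3], 0.51)]
{'time': 0.4, 'joints': array([70.2109265 , 24.90186934,  1.43291225, 90.14462611, -0.66591419,
       64.97390309, -4.30230916]), 'joint_vel': array([-0.06623377, -0.124934  ,  0.0323221 , -0.01625391, -0.01142321,
        0.02277884, -0.0226217 ]), 'joint_efforts': array([-1.38439736e-03, -6.69591022e+01,  1.02256436e+00, -3.16164708e+01,
        1.54145644e-02,  5.14508894e-03, -5.56913960e-05]), 'tcp_pos': array([ 0.15020922, -0.60661863,  0.23120188]), 'tcp_rot': array([[ 9.70694752e-01,  2.40315822e-01, -6.52491296e-05],
       [ 2.40315831e-01, -9.70694731e-01,  2.00331642e-04],
       [-1.51941229e-05, -2.10141273e-04, -9.99999978e-01]]), 'force': array([ 0.09020753,  0.28837788, -0.22710552]), 'wrist_torque': array([0.02964296, 0.0073966 , 0.02074393]), 'opening': 0.9962500072557646}
```

View pics/scene0.png

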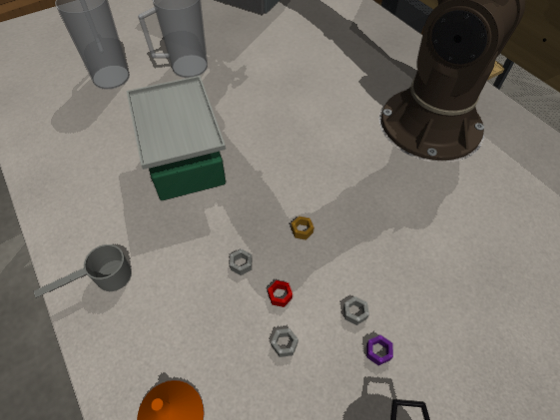

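View pics/top0.png

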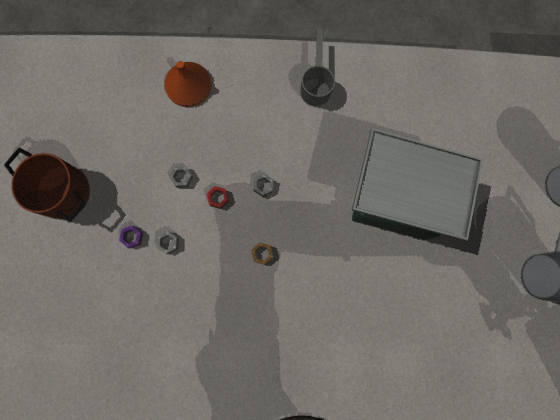

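Run:
```python
from h import *
p=snapshot("top"); s=snapshot("scene")
save(p,"top_nuts.png",(110,150,290,270),4)
save(s,"scene_nuts.png",(220,200,400,380),3)
W=cloud(p); WS=cloud(s)
for n,(c,r) in dict(A=(181,177),B=(263,186),C=(168,241),red=(217,197),pur=(131,237),brass=(262,254)).items():
    print(n,"floor pt",atz(p,c,r,0.011).round(3))
    for nm,Q in(("top",W),("scn",WS)):
        c0=atz(p,c,r,.011)
        m=(np.hypot(Q[...,0]-c0[0],Q[...,1]-c0[1])<.035)&(Q[...,2]>.012)&(Q[...,2]<.03)
        P=Q[m]; mm=P[P[:,2]>.018]
        # min rect hex fit
        xy=mm[:,:2]; best=None
        ctr=xy.mean(0)
        res=[]
        for a in range(0,60,2):
            ext=[];mid=[]
            for k in range(3):
                t=np.radians(a+60*k);d=xy@[np.cos(t),np.sin(t)]
                ext.append(np.ptp(d))
            res.append((max(ext),a,np.round(ext,3)))
        b=min(res,key=lambda x:x[0])
        print("  ",nm,len(P),len(mm),"z",np.median(mm[:,2]).round(4),"ctr",((xy.max(0)+xy.min(0))/2).round(4),ctr.round(4),b)
for nm,Q in(("top",W),("scn",WS)):
    m=(Q[...,2]>.135)&(Q[...,2]<.165)&(Q[...,1]<-.0)&(Q[...,0]>.2)
    P=Q[m]; 
    r=cv2.minAreaRect((P[:,:2]*1000).astype(np.float32)); print(nm,len(P),r,cv2.boxPoints(r).round(1).tolist(),np.percentile(P[:,2],[2,25,50,75,98]).round(4))
```

```text
A floor pt [0.612 0.268 0.011]
   top 235 203 z 0.0219 ctr [0.6125 0.2684] [0.6117 0.2681] (np.float64(0.0423403126837657), 2, array([0.042, 0.042, 0.042]))
   scn 358 316 z 0.0218 ctr [0.6085 0.2705] [0.6093 0.2707] (np.float64(0.042236237898752305), 4, array([0.042, 0.042, 0.041]))
B floor pt [0.597 0.092 0.011]
   top 211 192 z 0.0222 ctr [0.5994 0.0927] [0.5986 0.0925] (np.float64(0.04134818174360955), 28, array([0.041, 0.041, 0.041]))
   scn 280 225 z 0.0208 ctr [0.5969 0.0945] [0.5971 0.0953] (np.float64(0.043285879428125076), 28, array([0.043, 0.043, 0.041]))
C floor pt [0.473 0.287 0.011]
   top 236 209 z 0.0218 ctr [0.4704 0.2885] [0.4701 0.2886] (np.float64(0.04214676265388906), 28, array([0.041, 0.042, 0.042]))
   scn 317 268 z 0.0218 ctr [0.4683 0.2898] [0.4686 0.2899] (np.float64(0.04147844353920238), 28, array([0.041, 0.041, 0.04 ]))
red floor pt [0.57  0.189 0.011]
   top 219 196 z 0.022 ctr [0.5704 0.1888] [0.5696 0.1883] (np.float64(0.041488832843885826), 46, array([0.041, 0.041, 0.041]))
   scn 292 240 z 0.021 ctr [0.5673 0.1896] [0.5672 0.1904] (np.float64(0.041427
[... 507 characters left out ...]
scn 256 194 z 0.0206 ctr [0.4514 0.0926] [0.4512 0.0935] (np.float64(0.04304513953198974), 46, array([0.043, 0.042, 0.042]))
top 9963 ((550.0192260742188, -296.89599609375), (439.115966796875, 177.92526245117188), 71.73078155517578) [[396.70001220703125, -477.5], [565.7000122070312, -533.2999877929688], [703.2999877929688, -116.30000305175781], [534.4000244140625, -60.5]] [0.1424 0.1445 0.1455 0.1467 0.1542]
scn 7752 ((584.7762451171875, -359.2750244140625), (544.0409545898438, 324.41412353515625), 70.75151824951172) [[342.0, -562.5999755859375], [648.2000122070312, -669.5999755859375], [827.5999755859375, -155.89999389648438], [521.2999877929688, -49.0]] [0.1395 0.1433 0.1442 0.146  0.1616]
```

Run:
```python
from h import *
from scipy.spatial.transform import Rotation
s=status.get_state();print(s["time"],s["tcp_rot"].round(3))
```

```text
0.5 [[ 0.971  0.24  -0.   ]
 [ 0.24  -0.971  0.   ]
 [-0.    -0.    -1.   ]]
```

View pics/top_nuts.png

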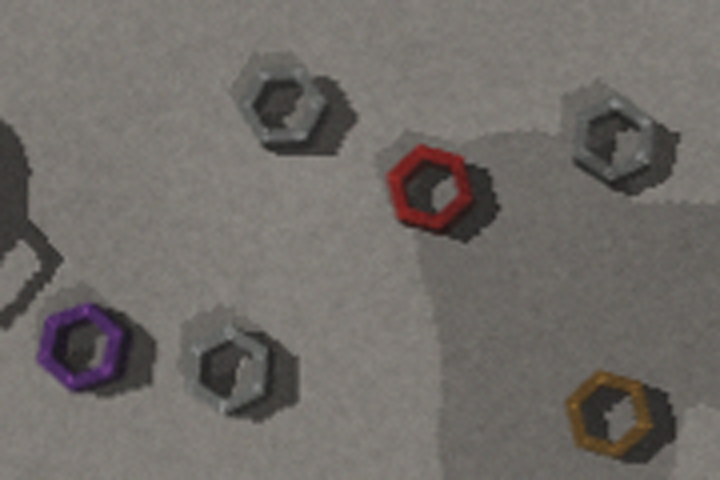

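View pics/scene_nuts.png

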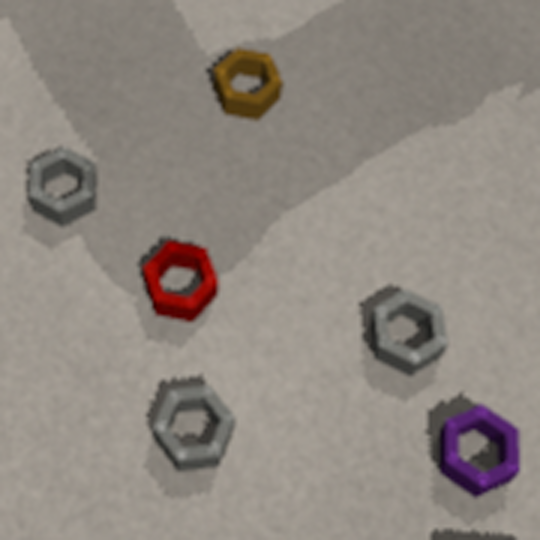

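Run:
```python
from h import *
p=snapshot("top"); s=snapshot("scene")
for nm,q in(("top",p),("scn",s)):
    Q=cloud(q)
    m=(Q[...,2]>.135)&(Q[...,2]<.165)
    n,l,st,ce=cv2.connectedComponentsWithStats(m.astype(np.uint8))
    k=1+np.argmax(st[1:,4]); P=Q[l==k]
    r=cv2.minAreaRect((P[:,:2]*1000).astype(np.float32)); print(nm,len(P),r,np.median(P[:,2]))
    pt=[d for d in pinpoint("tray_centre",q)][:1]
    for d in pt: print("tray",atz(q,*d["position"],.145).round(4),d["score"])
    # obstacle heights
    for c,rg in dict(mugs=((-.75,-.38),(.0,.8)),).items():
        m=(Q[...,1]>rg[0] if 0 else (Q[...,1]>c[0]) if 0 else (Q[...,1]<-.38)&(Q[...,2]>.03)&(Q[...,0]>.05)&(Q[...,0]<.9))
        P=Q[m]; 
        if len(P):
            H,xe,ye=np.histogram2d(P[:,0],P[:,1],bins=[np.arange(.0,.95,.1),np.arange(-.9,-.3,.1)])
            for i in range(len(xe)-1):
                for j in range(len(ye)-1):
                    mm=(P[:,0]>=xe[i])&(P[:,0]<xe[i+1])&(P[:,1]>=ye[j])&(P[:,1]<ye[j+1])
                    if mm.sum()>20: print(round(xe[i],1),round(ye[j],1),mm.sum(),np.percentile(P[mm,2],98).round(3))
```

```text
top 9896 ((582.8131103515625, -198.939697265625), (221.5056915283203, 161.98052978515625), 76.3029556274414) 0.1455564640876953
tray [ 0.5801 -0.195   0.145 ] 0.69
0.3 -0.6 52 0.094
0.3 -0.5 337 0.13
0.4 -0.6 95 0.099
0.4 -0.5 907 0.14
0.5 -0.6 24 0.062
0.6 -0.6 175 0.059
scn 6432 ((579.6260986328125, -196.73080444335938), (225.37379455566406, 160.349853515625), 76.53779602050781) 0.14406250078043648
tray [ 0.5797 -0.2027  0.145 ] 0.67
0.0 -0.7 24 0.044
0.1 -0.7 89 0.048
0.3 -0.6 147 0.168
0.3 -0.5 508 0.197
0.4 -0.6 679 0.197
0.4 -0.5 1623 0.198
0.5 -0.7 96 0.191
0.5 -0.6 1031 0.216
0.6 -0.7 363 0.218
0.6 -0.6 2389 0.218
```

```bash
python3 -m inch '{"delta_pos":[[0,0,40],[0,0,80],[10,17,110],[32,50,110],[54,84,110],[75,118,110],[97,152,110],[118,185,110],[140,219,110],[162,253,110]],"delta_rot":[[0,0,0],[0,0,-2],[0,0,-4],[0,0,-6],[0,0,-8],[0,0,-10],[0,0,-12],[0,0,-14],[0,0,-16],[0,0,-16]],"gripper":[85,85,85,85,85,85,85,85,85,85]}' 40
```

```text
time: 1.53
tcp_pos: [0.3128, -0.3519, 0.3416]
tcp_rot: [[0.999, -0.039, 0.0], [-0.039, -0.999, -0.001], [0.0, 0.001, -1.0]]
force: [0.9, -1.5, 0.4]
opening: 0.993
```

```bash
python3 -m inch '{"delta_pos":[[22,34,0],[44,68,0],[66,102,0],[88,137,0],[110,171,0],[131,205,0],[153,239,0],[175,273,0],[197,307,0],[218,340,-10]],"delta_rot":[[0,0,0],[0,0,0],[0,0,0],[0,0,0],[0,0,0],[0,0,0],[0,0,0],[0,0,0],[0,0,0],[0,0,0]],"gripper":[85,85,80,75,70,65,65,65,65,65]}' && python3 -m inch '{"delta_pos":[[18,28,-22],[37,58,-44],[55,85,-66],[68,107,-95],[68,107,-135],[68,107,-175],[68,107,-215],[68,107,-230],[68,107,-230]],"delta_rot":[[0,0,0],[0,0,0],[0,0,0],[0,0,0],[0,0,0],[0,0,0],[0,0,0],[0,0,0],[0,0,0]],"gripper":[65,65,65,65,65,65,65,65,65]}'
```

```text
time: 2.37
tcp_pos: [0.532, -0.0116, 0.3331]
tcp_rot: [[0.999, -0.037, 0.004], [-0.037, -0.999, 0.0], [0.004, -0.0, -1.0]]
force: [0.5, -1.1, 0.4]
opening: 0.763
time: 3.12
tcp_pos: [0.5954, 0.0923, 0.0969]
tcp_rot: [[0.999, -0.036, -0.008], [-0.036, -0.999, -0.002], [-0.007, 0.002, -1.0]]
force: [-0.1, -0.7, 0.0]
opening: 0.758
```

```bash
python3 -m inch '{"delta_pos":[[0,0,-30],[0,0,-50],[0,0,-50]],"delta_rot":[[0,0,0],[0,0,0],[0,0,0]],"gripper":[65,65,65]}'
python3 - <<'E'
from h import *
p=snapshot("scene");save(p,"s1.png",(180,160,320,300),4)
print(status.get_state()["tcp_pos"])
E
```

```text
time: 3.37
tcp_pos: [0.597, 0.0927, 0.0494]
tcp_rot: [[0.999, -0.037, -0.003], [-0.037, -0.999, -0.001], [-0.003, 0.001, -1.0]]
force: [-0.5, -0.8, 0.1]
opening: 0.764
[0.59786104 0.09311113 0.05125772]
```

View pics/s1.png

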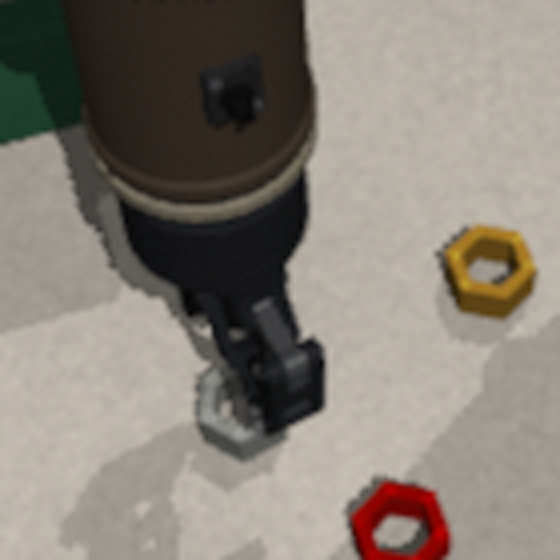

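The crop shows the jaws straddling the grey nut (crop ~(235,410)). The brass nut (490,270) and the red one (400,525) are clear, so I'll descend and grip.

```bash
python3 -m inch '{"delta_pos":[[0,0,-20],[0,0,-38],[0,0,-49],[0,0,-49],[0,0,-49],[0,0,-49],[0,0,-49],[0,0,-49],[0,0,-49],[0,0,-49]],"delta_rot":[[0,0,0],[0,0,0],[0,0,0],[0,0,0],[0,0,0],[0,0,0],[0,0,0],[0,0,0],[0,0,0],[0,0,0]],"gripper":[65,65,65,60,45,30,30,30,30,30]}' 40; python3 -m inch '{"delta_pos":[[0,0,10],[0,0,40],[0,0,80],[0,0,80]],"delta_rot":[[0,0,0],[0,0,0],[0,0,0],[0,0,0]],"gripper":[30,30,30,30]}'
python3 - <<'E'
from h import *
p=snapshot("scene");save(p,"s2.png",(160,120,340,300),3)
E
```

```text
time: 4.25
tcp_pos: [0.5994, 0.0937, 0.0041]
tcp_rot: [[0.999, -0.037, 0.003], [-0.037, -0.999, 0.0], [0.003, -0.001, -1.0]]
force: [-1.4, 0.1, 7.3]
opening: 0.47
time: 4.58
tcp_pos: [0.6021, 0.0948, 0.09]
tcp_rot: [[0.999, -0.036, 0.01], [-0.036, -0.999, 0.002], [0.01, -0.003, -1.0]]
force: [1.5, 0.8, -1.0]
opening: 0.471
```

View pics/s2.png

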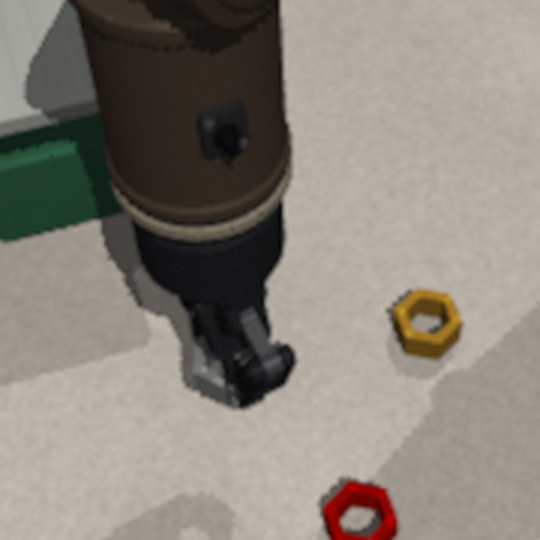

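```bash
python3 -m inch '{"delta_pos":[[0,0,40],[0,-5,80],[-2,-25,112],[-5,-55,135],[-7,-90,145],[-10,-125,145],[-13,-160,145],[-16,-195,145],[-18,-230,145],[-21,-265,145]],"delta_rot":[[0,0,0],[0,0,0],[0,0,0],[0,0,0],[0,0,0],[0,0,0],[0,0,0],[0,0,0],[0,0,0],[0,0,0]],"gripper":[30,30,30,30,30,30,30,30,30,30]}'; python3 -m inch '{"delta_pos":[[-3,-35,0],[-5,-55,0],[-5,-65,0],[-5,-65,-10],[-5,-65,-30],[-5,-65,-45],[-5,-65,-55],[-5,-65,-55],[-5,-65,-55]],"delta_rot":[[0,0,0],[0,0,0],[0,0,0],[0,0,0],[0,0,0],[0,0,0],[0,0,0],[0,0,0],[0,0,0]],"gripper":[30,30,30,30,30,30,30,30,30]}';python3 - <<'E'
from h import *
p=snapshot("scene");save(p,"s3.png",(80,40,300,220),3)
s=status.get_state();print(s["tcp_pos"],s["force"])
E
```

```text
time: 5.47
tcp_pos: [0.5763, -0.1733, 0.2271]
tcp_rot: [[0.999, -0.036, -0.001], [-0.036, -0.999, 0.0], [-0.001, 0.0, -1.0]]
force: [0.2, -0.1, -1.2]
opening: 0.472
time: 6.22
tcp_pos: [0.5722, -0.2351, 0.1719]
tcp_rot: [[0.999, -0.035, -0.001], [-0.035, -0.999, 0.001], [-0.001, -0.001, -1.0]]
force: [0.3, -0.3, -1.3]
opening: 0.465
[ 0.572752   -0.23556778  0.17268705] [ 0.55352573 -0.44485193 -0.7348865 ]
```

View pics/s3.png

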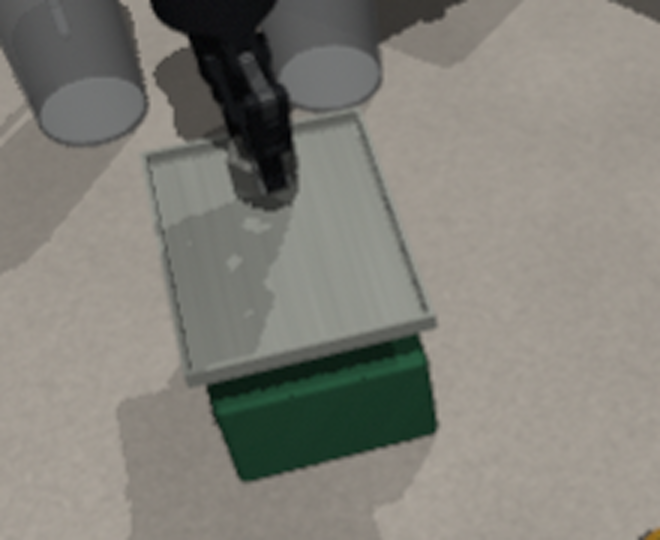

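The nut is held over the far half of the tray, about crop (265,170), and clear of the walls. I'll lower it slowly until the spring carries it.

```bash
python3 -m inch '{"delta_pos":[[0,0,-10],[0,0,-18],[0,0,-22],[0,0,-25],[0,0,-27],[0,0,-29],[0,0,-31],[0,0,-31],[0,0,-31]],"delta_rot":[[0,0,0],[0,0,0],[0,0,0],[0,0,0],[0,0,0],[0,0,0],[0,0,0],[0,0,0],[0,0,0]],"gripper":[30,30,30,30,30,30,30,30,30]}';python3 - <<'E'
from h import *
p=snapshot("scene");save(p,"s4.png",(80,40,300,220),3)
s=status.get_state();print(s["tcp_pos"],s["force"])
W=cloud(p);print(np.nanmedian(W[105:115,190:200,2]),np.nanmedian(W[130:140,160:190,2]))
E
```

```text
time: 7.02
tcp_pos: [0.5723, -0.2367, 0.1414]
tcp_rot: [[0.999, -0.037, 0.0], [-0.037, -0.999, -0.0], [0.0, 0.0, -1.0]]
force: [-1.2, 0.5, -0.1]
opening: 0.466
[ 0.57227494 -0.23671821  0.14152397] [-1.01663841 -0.40209079  0.83936781]
0.13597767333350796 0.13600711979156999
```

The tray has sunk about 8 mm, so the nut's weight is on the spring. I'll release.

```bash
python3 -m inch '{"delta_pos":[[0,0,0],[0,0,0],[0,0,0],[0,0,0],[0,0,5],[0,0,20],[0,0,50],[0,0,80],[0,0,80]],"delta_rot":[[0,0,0],[0,0,0],[0,0,0],[0,0,0],[0,0,0],[0,0,0],[0,0,0],[0,0,0],[0,0,0]],"gripper":[45,50,56,56,56,56,56,56,56]}';python3 - <<'E'
from h import *
p=snapshot("scene");save(p,"s5.png",(80,40,300,220),3)
s=status.get_state();print(s["tcp_pos"],s["force"])
W=cloud(p);print(np.nanmedian(W[130:140,160:190,2]))
E
```

```text
time: 7.82
tcp_pos: [0.5753, -0.2371, 0.2279]
tcp_rot: [[0.999, -0.036, 0.009], [-0.036, -0.999, -0.003], [0.009, 0.002, -1.0]]
force: [0.5, 0.1, 1.2]
opening: 0.656
[ 0.57435313 -0.23702727  0.22526225] [-0.30734716  0.19987376 -1.24638374]
0.1356702139293624
```

View pics/s5.png

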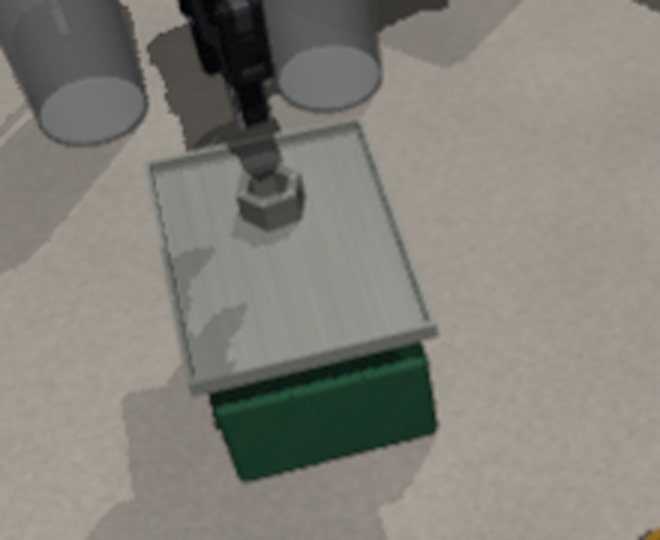

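The first nut lies flat at crop (270,195), and the tray floor is at about 0.136 to 0.137 m. Next I'll fetch the second grey nut, A (top image (181,177)). Its grip axis at 123° keeps the fingers off the red nut.

```bash
python3 -m inch '{"delta_pos":[[3,38,0],[6,77,0],[9,116,0],[12,155,0],[15,194,0],[18,233,0],[21,272,0],[24,311,0],[26,345,-12],[29,380,-25]],"delta_rot":[[0,0,0],[0,0,4],[0,0,8],[0,0,12],[0,0,16],[0,0,20],[0,0,24],[0,0,28],[0,0,32],[0,0,35]],"gripper":[65,65,65,65,65,65,65,65,65,65]}'; python3 -m inch '{"delta_pos":[[3,35,-15],[5,68,-32],[7,98,-55],[9,118,-85],[9,126,-115],[9,126,-135],[9,126,-145],[9,126,-145]],"delta_rot":[[0,0,0],[0,0,0],[0,0,0],[0,0,0],[0,0,0],[0,0,0],[0,0,0],[0,0,0]],"gripper":[65,65,65,65,65,65,65,65]}';python3 - <<'E'
from h import *
p=snapshot("scene");save(p,"s6.png",(200,200,400,380),3)
s=status.get_state();print(s["tcp_pos"],s["force"],s["tcp_rot"].round(3),s["joints"])
E
```

```text
time: 8.7
tcp_pos: [0.6013, 0.1452, 0.1963]
tcp_rot: [[0.837, 0.547, 0.001], [0.547, -0.837, 0.0], [0.001, 0.0, -1.0]]
force: [1.2, -1.8, 0.1]
opening: 0.768
time: 9.37
tcp_pos: [0.6086, 0.268, 0.0482]
tcp_rot: [[0.839, 0.543, -0.004], [0.543, -0.839, -0.003], [-0.005, -0.0, -1.0]]
force: [-0.3, 0.1, 0.1]
opening: 0.761
[0.60972096 0.26839759 0.05033661] [-0.43840422 -0.99924674  0.79168086] [[ 0.84   0.543 -0.002]
 [ 0.543 -0.84  -0.001]
 [-0.002  0.    -1.   ]] [ -10.28786501   42.35526033  -28.92687387   91.91076841   24.34389627
   52.25450773 -105.14649841]
```

View pics/s6.png

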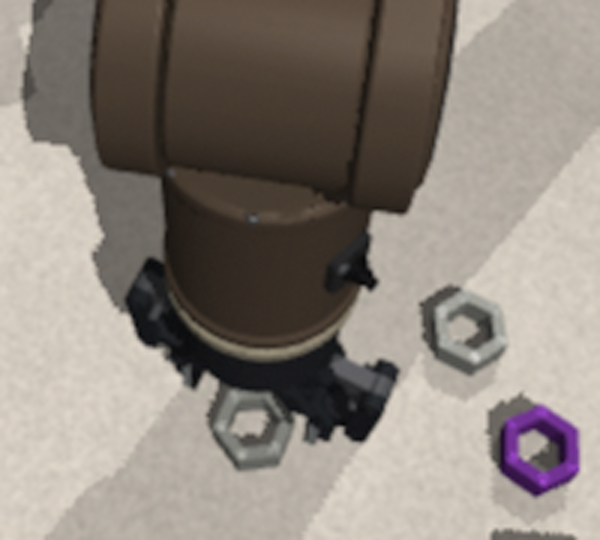

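The jaws straddle the grey nut at crop (250,428), and the other grey nut (465,330) and the purple one are clear. I'll descend, grip and lift.

```bash
python3 -m inch '{"delta_pos":[[0,0,-20],[0,0,-38],[0,0,-48],[0,0,-48],[0,0,-48],[0,0,-48],[0,0,-48],[0,0,-48],[0,0,-48],[0,0,-48]],"delta_rot":[[0,0,0],[0,0,0],[0,0,0],[0,0,0],[0,0,0],[0,0,0],[0,0,0],[0,0,0],[0,0,0],[0,0,0]],"gripper":[65,65,65,60,45,30,30,30,30,30]}' 40; python3 -m inch '{"delta_pos":[[0,0,10],[0,0,40],[0,0,80],[0,0,80]],"delta_rot":[[0,0,0],[0,0,0],[0,0,0],[0,0,0]],"gripper":[30,30,30,30]}'
python3 - <<'E'
from h import *
p=snapshot("scene");save(p,"s7.png",(200,160,400,340),3)
E
```

```text
time: 10.25
tcp_pos: [0.6113, 0.2698, 0.0051]
tcp_rot: [[0.84, 0.543, 0.002], [0.543, -0.84, 0.001], [0.003, 0.001, -1.0]]
force: [-0.4, -1.1, 7.0]
opening: 0.47
time: 10.58
tcp_pos: [0.6135, 0.2722, 0.0917]
tcp_rot: [[0.839, 0.543, 0.009], [0.543, -0.84, 0.006], [0.011, 0.0, -1.0]]
force: [1.5, 1.3, -0.2]
opening: 0.471
```

View pics/s7.png

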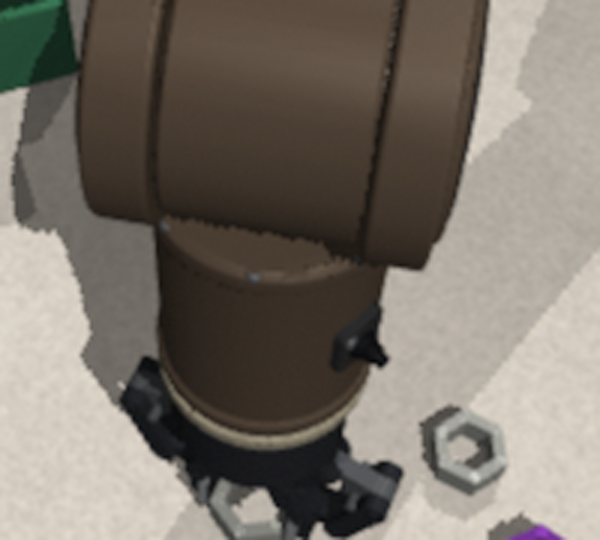

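```bash
python3 -m inch '{"delta_pos":[[0,-5,35],[-1,-25,70],[-3,-55,98],[-4,-90,120],[-6,-125,135],[-8,-160,145],[-9,-195,145],[-11,-230,145],[-12,-265,145],[-14,-300,145]],"delta_rot":[[0,0,0],[0,0,0],[0,0,0],[0,0,0],[0,0,0],[0,0,0],[0,0,0],[0,0,0],[0,0,0],[0,0,0]],"gripper":[30,30,30,30,30,30,30,30,30,30]}'; python3 -m inch '{"delta_pos":[[-2,-35,0],[-3,-70,0],[-5,-100,0],[-6,-120,0],[-6,-128,0],[-6,-128,-15],[-6,-128,-35],[-6,-128,-55],[-6,-128,-60],[-6,-128,-60]],"delta_rot":[[0,0,0],[0,0,0],[0,0,0],[0,0,0],[0,0,0],[0,0,0],[0,0,0],[0,0,0],[0,0,0],[0,0,0]],"gripper":[30,30,30,30,30,30,30,30,30,30]}';python3 - <<'E'
from h import *
p=snapshot("scene");save(p,"s8.png",(80,40,300,220),3)
s=status.get_state();print(s["tcp_pos"],s["force"])
E
```

```text
time: 11.47
tcp_pos: [0.5955, -0.0325, 0.2283]
tcp_rot: [[0.84, 0.543, -0.0], [0.543, -0.84, -0.0], [-0.0, 0.0, -1.0]]
force: [0.7, -0.8, -2.0]
opening: 0.47
time: 12.3
tcp_pos: [0.589, -0.1577, 0.1668]
tcp_rot: [[0.839, 0.544, -0.003], [0.544, -0.839, 0.001], [-0.002, -0.003, -1.0]]
force: [-0.2, 1.0, -1.0]
opening: 0.475
[ 0.58998709 -0.15776706  0.16819499] [ 0.05625762 -0.30404169 -1.41327925]
```

View pics/s8.png

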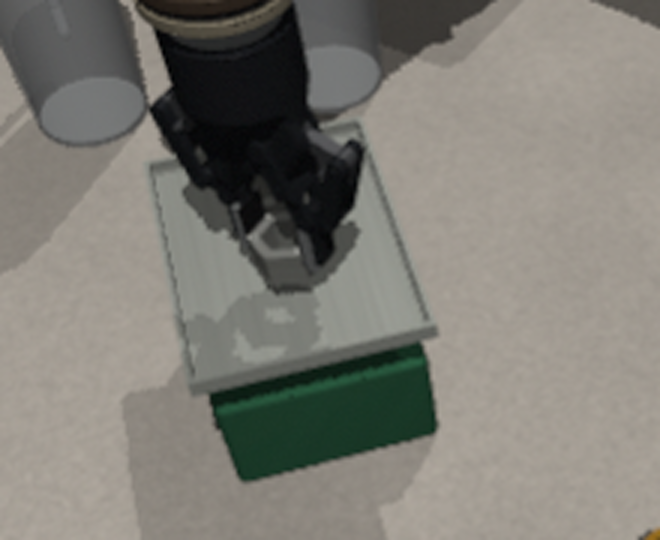

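The nut is held over the near half, about crop (285,260), and clear of the first. I'll lower it until the tray has sunk another 8 mm.

```bash
python3 -m inch '{"delta_pos":[[0,0,-12],[0,0,-21],[0,0,-25],[0,0,-28],[0,0,-30],[0,0,-32],[0,0,-34],[0,0,-35],[0,0,-35],[0,0,-35]],"delta_rot":[[0,0,0],[0,0,0],[0,0,0],[0,0,0],[0,0,0],[0,0,0],[0,0,0],[0,0,0],[0,0,0],[0,0,0]],"gripper":[30,30,30,30,30,30,30,30,30,30]}';python3 - <<'E'
from h import *
p=snapshot("scene");save(p,"s9.png",(80,40,300,220),3)
s=status.get_state();print(s["tcp_pos"],s["force"])
W=cloud(p);print(np.nanmedian(W[142:152,155:195,2]))
E
```

```text
time: 13.18
tcp_pos: [0.5904, -0.1587, 0.1335]
tcp_rot: [[0.84, 0.543, 0.0], [0.543, -0.84, -0.0], [0.0, 0.0, -1.0]]
force: [-0.1, 0.4, -0.4]
opening: 0.47
[ 0.59037142 -0.15865478  0.13355634] [-0.42312117 -0.2362691   0.94859983]
0.1276617732897165
```

View pics/s9.png

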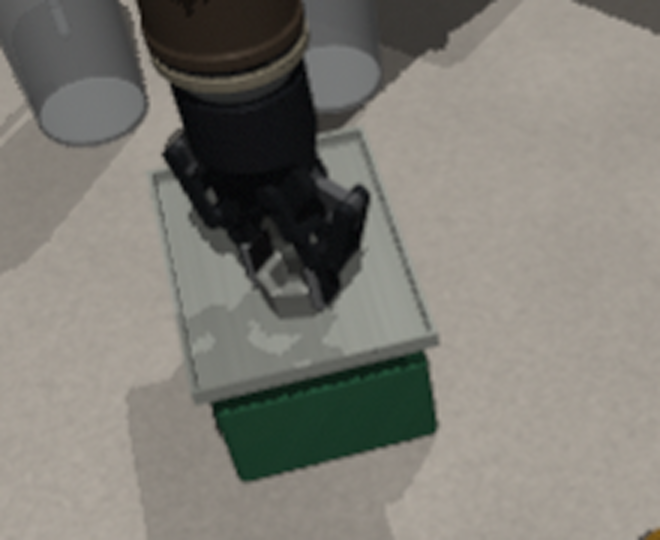

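```bash
python3 -m inch '{"delta_pos":[[0,0,0],[0,0,0],[0,0,0],[0,0,0],[0,0,5],[0,0,20],[0,0,50],[0,0,90],[0,0,130],[0,0,150]],"delta_rot":[[0,0,0],[0,0,0],[0,0,0],[0,0,0],[0,0,0],[0,0,0],[0,0,0],[0,0,0],[0,0,0],[0,0,0]],"gripper":[45,50,56,56,56,56,56,56,56,56]}'; python3 -m inch '{"delta_pos":[[-20,35,0],[-40,70,0],[-60,105,0],[-80,140,0],[-90,170,0],[-90,200,0],[-90,230,0],[-90,230,0],[-90,230,0],[-90,230,0]],"delta_rot":[[0,0,0],[0,0,0],[0,0,0],[0,0,0],[0,0,0],[0,0,0],[0,0,0],[0,0,0],[0,0,0],[0,0,0]],"gripper":[56,56,56,56,56,56,56,56,56,56]}';python3 - <<'E'
from h import *
p=snapshot("scene");save(p,"s10.png",(80,40,300,220),3);save(p,"s10f.png")
q=snapshot("top");save(q,"t10.png")
s=status.get_state();print(s["tcp_pos"],s["force"])
W=cloud(p);print(np.nanmedian(W[142:152,155:195,2]));
for nm,x in(("scn",p),("top",q)):
  for d in pinpoint("nut_1",x): print(nm,np.round(d["position"]),atz(x,*d["position"],.0).round(3),atz(x,*d["position"],.129).round(3),d["score"])
E
```

```text
time: 14.07
tcp_pos: [0.5917, -0.1583, 0.2889]
tcp_rot: [[0.839, 0.544, 0.006], [0.544, -0.839, -0.001], [0.004, 0.004, -1.0]]
force: [0.5, 1.2, 1.1]
opening: 0.659
time: 14.9
tcp_pos: [0.5003, 0.0708, 0.2835]
tcp_rot: [[0.84, 0.543, 0.0], [0.543, -0.84, -0.001], [-0.0, 0.001, -1.0]]
force: [0.4, -0.6, 0.1]
opening: 0.653
[0.5004125  0.06993969 0.28327843] [ 0.27460113 -0.74448902  0.6555728 ]
0.12782047396718638
scn [376. 350.] [0.478 0.364 0.   ] [0.524 0.379 0.129] 0.94
scn [353. 311.] [0.468 0.286 0.   ] [0.516 0.315 0.129] 0.78
scn [177. 136.] [ 0.558 -0.294  0.   ] [ 0.59  -0.164  0.129] 0.75
scn [280. 295.] [0.567 0.188 0.   ] [0.597 0.233 0.129] 0.63
top [438. 191.] [ 0.601 -0.295  0.   ] [ 0.574 -0.243  0.129] 0.87
top [131. 238.] [0.479 0.369 0.   ] [0.469 0.329 0.129] 0.64
top [164. 242.] [0.471 0.298 0.   ] [0.462 0.268 0.129] 0.61
top [218. 202.] [0.562 0.187 0.   ] [0.54  0.172 0.129] 0.56
```

View pics/s10.png

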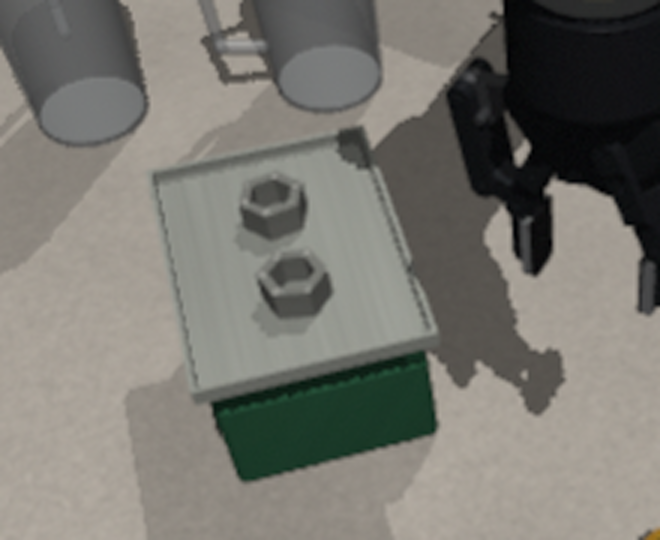

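View pics/t10.png

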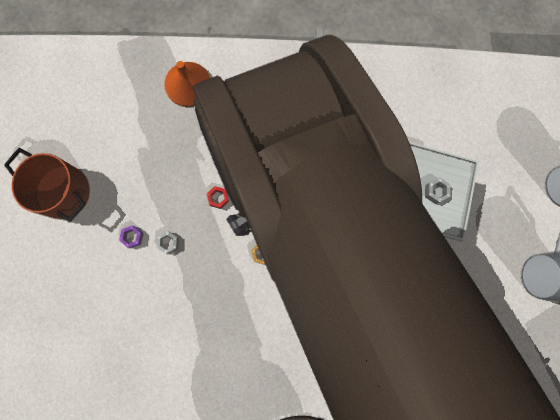

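View pics/s10f.png

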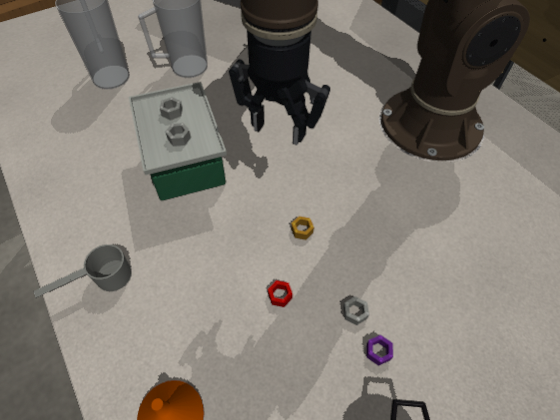

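Both nuts lie flat and apart in the tray at crop (272,205) and (295,282). The third grey nut is at scene (355,310), and the brass, red and purple ones haven't moved. The tray is about 16 mm below empty and the gripper touches nothing, so I'll hand in.

```bash
python3 -c "
from cell import job_done
print(job_done())"
```

```text
the job is handed in; nothing more can be done
None
```

I laid two grey steel nuts flat in the tray, about 80 mm apart, letting go of each, and handed the job in at about 15 s of the 58 s allowed.

- **Weight:** I could not read the needle, because the dial did not show in the pictures I used. The 300 g rests on the tray depth: the floor went from about 144 mm to 136 mm and then 128 mm above the table. That is 8 mm per nut, or 16 mm in all, which matches 300 g. At its lowest reading the tray stayed far above its 50 mm bottom stop.
- **Other nuts:** The third steel nut is still flat on the table where it started. The brass, red and purple nuts were not moved.
- **Forces:** The largest force I read was about 7 N, when each nut was gripped on the table. These were readings at the end of each move, not a continuous record.
- **Last check:** The scene picture showed both nuts flat and apart, and the gripper clear of everything. The arm hid part of the tray in the top picture, so only one nut in the tray could be confirmed from that view.

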